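# Stack the clutch plates on the splined hub

## Task

Rebuild the little tooth clutch on its stand: first seat the copper-brown friction disc on the splined hub, let go of it, then seat the bright steel plate on top with its yellow-marked lug on the opposite side from the disc's lug, both fully home and flat. The splines bruise easily, so feel for the mesh by turning each plate under a light touch and never force it down, and leave the spray can, the red lifting block and the socket case where they are.

Things in the scene. Friction and masses are not known exactly. Their poses are not given: they have to be found in the camera images.
- friction_disc: Copper-brown toothed friction disc, about 110 g. Flat ring 8 mm thick, about 57 mm across. Two flat grip ears at its own +y and -y: parallel faces 58 mm apart, 24 mm long in x. One yellow-marked lug along +x. Four inner teeth 12.4 mm wide, tips 13 mm from the centre, at 45, 135, 225, 315 degrees from +x; bore 39 mm across between them. Origin: centre of the underside; lies flat on the bench, z up.
- steel_plate: Bright steel toothed plate, about 130 g. Flat ring 8 mm thick, about 57 mm across. Two flat grip ears at its own +y and -y: parallel faces 58 mm apart, 24 mm long in x. One yellow-marked lug along +x. Four inner teeth 12.4 mm wide, tips 13 mm from the centre, at 45, 135, 225, 315 degrees from +x; bore 39 mm across between them. Origin: centre of the underside; lies flat on the bench, z up.
- friction_disc_lug (a point): Friction disc's lug, 40 mm from its centre along its +x, at the top face (8 mm above the underside). The lug is 16 mm wide and ends 46 mm from the centre.
- steel_plate_lug (a point): Steel plate's lug, 40 mm from its centre along its +x, at the top face (8 mm above the underside). The lug is 16 mm wide and ends 46 mm from the centre.
- stand: Stand bolted to the bench: round red foot 100 mm across, 12 mm high, dark bearing 68 mm across to 30 mm, steel hub on top. Origin: centre of the foot, on the bench. The hub turns stiffly in the bearing (drag about 0.2 N m) and stays where left; its angle is not measured and this yaw says nothing about it. Contact on stand or hub must stay below 25 N.
- hub_seat (a point): Centre of the hub's flat shoulder, 62 mm across, on the hub's upright axis, 45 mm above the bench. The disc rests here, the steel plate on the disc, 8 mm higher. The hub sits on a spring cushion: it gives way downwards above about 4 N, 1.2 N more per mm, hard stop after 12 mm; this point moves with it. Its yaw is unrelated to the splines.
- spline_tops (a point): On the hub axis, 26 mm above hub_seat: height of the square tops of four upright splines 8 mm wide reaching 17.5 mm from the axis, down to the shoulder. Plates mesh every 90 degrees with about 3.5 degrees play each way; out of mesh their teeth rest on these tops. A round core, radius 12.2 mm, rises 7 mm above them, then tapers to radius 8.5 mm at 13 mm.
- spray_can: White and blue spray can 64 mm across, 190 mm tall, origin under its centre. Leave alone.
- lift_block: Red steel lifting block 60 x 110 x 45 mm with an eye bolt up to about 115 mm, 2.5 kg, origin under its centre. Leave alone.
- socket_case: Open blue case of sockets, 120 x 260 mm, about 30 mm high, origin under its centre. Leave alone.
Mind the look-alikes: they are no part of the job. There is more than one size of the friction_disc; the one meant has the size given above. There is more than one size of the steel_plate; the one meant has the size given above.

How it is judged (in metres and radians):
On the way, in this order (a step that is already met when the one before it is completed fails the run):
1. friction disc meshed, fully home on the hub's shoulder and let go, the steel plate not yet on the hub (z of friction_disc in the frame of hub_seat between -0.003 and 0.003 m and horizontal distance between friction_disc and hub_seat below 0.004 m and angle between friction_disc's own z axis and vertical below 0.06 rad and contact force between the fingers and friction_disc below 0.1 N and horizontal distance between steel_plate and hub_seat above 0.06 m), for 0.2 s.
2. steel plate fully home on the disc, its lug opposite the disc's lug (z of friction_disc in the frame of hub_seat between -0.003 and 0.003 m and horizontal distance between each of friction_disc, steel_plate and hub_seat below 0.004 m and angle between each of friction_disc, steel_plate's own z axis and vertical below 0.06 rad and z of steel_plate in the frame of hub_seat between 0.005 and 0.011 m and x of steel_plate_lug in the frame of friction_disc below -0.034 m), for 0.2 s.
At the end, for the whole second after the job is handed in: Friction disc on the hub's shoulder (underside within 3 mm of it), steel plate on top of it (underside 5 to 11 mm above the shoulder), both within 4 mm of the hub axis and flat within 0.06 rad, the steel lug opposite the disc's lug (within about 30 degrees), both let go and still (all of step 2 and linear speed of each of friction_disc, steel_plate below 0.01 m/s); the robot touches nothing.
It fails at once if contact force on the stand or its splined hub above 25 N (contact force between stand and anything else above 25 N).
It fails at once if spray can moved by more than 25 mm (distance of spray_can from where it was at the start of the episode above 0.025 m).
It fails at once if lifting block moved by more than 25 mm (distance of lift_block from where it was at the start of the episode above 0.025 m).
It fails at once if socket case moved by more than 25 mm (distance of socket_case from where it was at the start of the episode above 0.025 m).
It also fails if it takes over 72 s, if anything falls off the work surface, if the arm or the gripper's body presses on something with over 40 N, if the wrist force passes 120 N, or if a joint passes its speed limit or range.

## Robot

A 6-joint arm with a two-finger parallel gripper is mounted at the origin on the work surface. World frame = base frame: x ahead of the robot, y to its left, z up, the work surface at z = 0. Lengths are in mm, angles in rad, forces in N, time in s.
With the tool pointing down it reaches from about 350 to 875 mm from the base axis. Payload 4.2 kg.
Tool frame: the origin (TCP) lies between the finger pads; the fingertips stand 25 mm ahead of it and the grasp point (between the pads) lies 6 mm ahead of it; z points along the fingers, y is the line along which they close (so a half turn about z gives the same grasp; the last joint's range is limited). The gripper opens to 85 mm and grips with 20 to 120 N. Pads are 22 mm wide; open, the fingers measure 114 mm over their backs; the gripper's body (76 mm by 85 mm) begins 54 mm behind the grasp point. The pads swing forward as they close: fully open they stand 13 mm farther back than shut.
Start: joints at [1.538, 0.385, 0.008, 0, -1.194, -0.259], TCP at [179.766, 598.568, 256.312] pointing down, gripper open.
Joint ranges: [-3.14, 3.14], [-1.21, 2.06], [-1.07, 1.41], [-3.16, 2.05], [-2.99, -0.16], [-3.1, 3.1]. Speed limits (rad/s): [2.79, 2.79, 3.14, 3.14, 3.14, 3.14].

## Interface

Orientations are given as a unit quaternion [x, y, z, w].
In Python, from bench import arm gives the robot as it stands.
- The arm moves only by the shell command python3 -m pendant 'ROWS'. ROWS is JSON, a list of rows, each a list of 7 numbers: the shift along the tool's x, y, z in m, then the turn, a rotation vector about the tool's x, y, z in degrees, then the finger opening in m, from 0 to 0.0854. In form: [[x, y, z, wx, wy, wz, fingers], ...]. A call has 1 to 12 rows; each row shifts and turns the commanded pose from where the row before left it, along the tool's axes as they then stand; what a row does not reach is not made up. A row lasts 1/10 s, in which the tool goes at most 50 mm and 8.59 degrees, less where a joint would pass 70% of its speed; a pose out of reach is approached as far as the arm can. A call is refused whole if a number of a shift passes 0.05 or a number of a turn 8.59, either way. A call with a gripper value outside its range is refused whole. The fingers move at their own pace and stop on an object; the grip force is fixed at half the most. Time passes only in rows, so rows that do not move let the fingers close. It gives the time, the measured TCP pose, the force, the opening and the grip force at its end, in the units of the state.
- arm.read_state(): the state, without advancing time (a new reading comes with each control period).
- arm.get_image(name): name is "scene" or "top" or "wrist"; returns a dict with "image" (400x640x3 uint8, red, green, blue), "fx", "fy", "cx", "cy" (pixels), "xyz" and "rotation" of the camera in the world. Camera axes: x right, y down, z forward; pixel columns grow to the right and rows downward; lengths in mm; the calibration is good to about 2 mm. A picture is of the moment at which its call begins. There is no depth.
- arm.job_done(): hands the job in; it is judged then, once.
The state is a dict: "clock": time; "joints": joint angles; "joint_vel": joint speeds; "joint_efforts": joint torques, N m; "position": TCP position; "ee_rot": TCP orientation; "contact_force": force on the tool from outside, world axes, zero at the start; "wrist_torque": the same for the moment, N m; "gripper_width": finger opening in mm; "grasp_force": force on a finger pad.
Only numpy, scipy, OpenCV 4.12 (cv2) and the standard library are available. Lean on these libraries where they do the work, as an engineer would, in place of code of your own. Each camera call takes 0.05 s, during which the arm holds its last target. There are 200 camera calls.

## Working session

There is one attempt and no reset: what is moved stays moved. The work goes in short steps, Python scripts to look and compute and a shell command to move; the robot and the scene stay as the last step left them, time stands still between calls to the robot, and variables do not carry over. Pictures are saved under pics/ and viewed, at most 10 in all, crops included, and the job is handed in when it is done.

```bash
mkdir -p pics; ls; cat > h.py <<'E'
from bench import arm
import numpy as np, cv2
def save(n,f,crop=None,scale=1):
    d=arm.get_image(n); im=d["image"][:,:,::-1]
    np.savez(f"pics/{f}.npz",**d)
    if crop: x0,y0,x1,y1=crop; im=im[y0:y1,x0:x1]
    im=cv2.resize(im,None,fx=scale,fy=scale,interpolation=cv2.INTER_CUBIC)
    cv2.imwrite(f"pics/{f}.png",im); return d
def ray(d,u,v):
    r=np.array([(u-d["cx"])/d["fx"],(v-d["cy"])/d["fy"],1.0]); return np.array(d["xyz"]),np.array(d["rotation"]).reshape(3,3)@r
def onz(d,u,v,z):
    o,r=ray(d,u,v); return o+r*(z-o[2])/r[2]
def tri(a,b):
    (o1,r1),(o2,r2)=a,b; A=np.c_[r1,-r2]; s=np.linalg.lstsq(A,o2-o1,rcond=None)[0]
    p,q=o1+s[0]*r1,o2+s[1]*r2; return (p+q)/2,np.linalg.norm(p-q)
def proj(d,p):
    c=np.array(d["rotation"]).reshape(3,3).T@(np.array(p)-np.array(d["xyz"])); return d["fx"]*c[0]/c[2]+d["cx"],d["fy"]*c[1]/c[2]+d["cy"]
def load(f): 
    z=np.load(f"pics/{f}.npz"); return {k:z[k] for k in z}
E
python3 - <<'E'
from h import *
for n in ("scene","top","wrist"):
    d=save(n,n+"0"); print(n,d["xyz"],np.round(d["rotation"],3),d["fx"],d["cx"],d["cy"])
a=cv2.imread("pics/top0.png");print(arm.read_state())
E
```

```text
pics
scene [1440.09736881  355.68849669  661.61012803] [ 0.482  0.738 -0.394 -0.262] 457.6483460088909 323.66283859744703 196.51145855469073
top [ 482.32886123    4.71914631 1253.61883306] [ 0.708 -0.704  0.029 -0.039] 452.44344511035564 319.3694773202706 201.96698971019
wrist [244.74626242 578.92200337 372.43901374] [-0.592  0.795  0.107 -0.081] 341.5631789934837 317.8953888254469 199.107916603681
{'clock': 0.15, 'joints': array([ 1.53760937e+00,  3.85408674e-01,  6.92031045e-03, -3.53609383e-04,
       -1.19401489e+00, -2.58576392e-01]), 'joint_vel': array([ 0.00021268, -0.00187628,  0.0045554 ,  0.00199959,  0.00140171,
        0.00248939]), 'joint_efforts': array([ 2.06621798e-04, -3.92679441e+01,  1.88582450e+01,  4.18860331e+00,
       -3.39672915e-03,  8.99781156e-07]), 'position': array([179.65791   , 598.19592828, 255.44764261]), 'ee_rot': array([ 9.89368274e-01, -1.45429240e-01, -6.73272421e-05,  8.66529665e-04]), 'contact_force': array([0.42172108, 0.80987444, 0.77431455]), 'wrist_torque': array([ 0.01368673, -0.03970481,  0.05176334]), 'grasp_force': 0.0, 'gripper_width': 85.39912063676923}
```

View pics/top0.png

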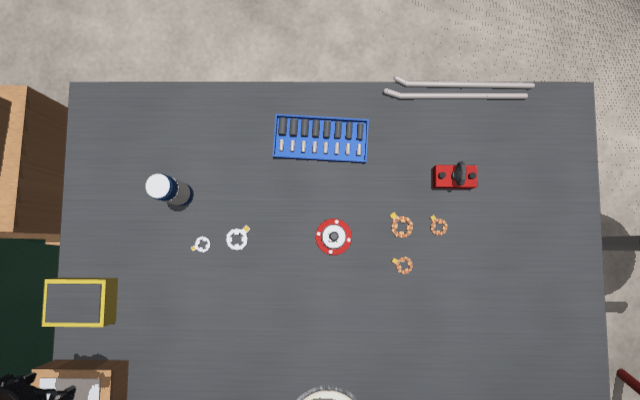

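View pics/scene0.png

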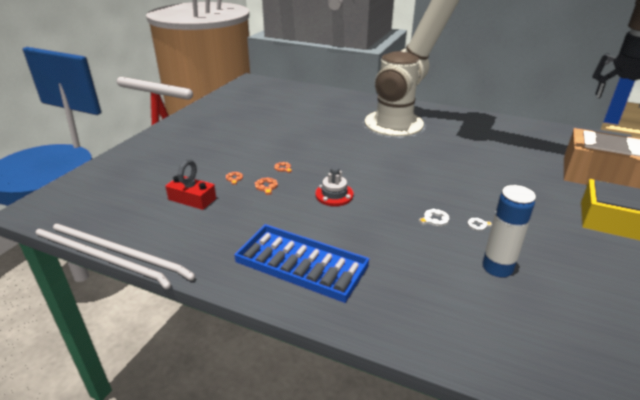

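Top view: three copper candidates at (402,226), (439,227) and (404,265), and two steel ones at (237,239) and (203,244). The largest of each, (402,226) and (237,239), should be about 57 mm across. I'll measure all of them and confirm in an enlarged crop.

```bash
python3 - <<'E'
from h import *
d=load("top0"); im=d["image"][:,:,::-1].copy()
for n,(u,v) in dict(c1=(402,226),c2=(439,227),c3=(404,265),s1=(237,239),s2=(203,244)).items():
    w=im[v-17:v+18,u-17:u+18].astype(int); 
    bg=np.median(w.reshape(-1,3),0); m=(np.abs(w-bg).max(2)>45).astype(np.uint8)
    # ring: exclude yellow lug 
    hsv=cv2.cvtColor(w.astype(np.uint8),cv2.COLOR_BGR2HSV)
    lug=(hsv[...,0]>17)&(hsv[...,0]<35)&(hsv[...,1]>110)&(m>0)
    ys,xs=np.nonzero((m>0)&~lug); c=cv2.minEnclosingCircle(np.c_[xs,ys].astype(np.float32))
    ly,lx=np.nonzero(lug); C=onz(d,c[0][0]+u-17,c[0][1]+v-17,8); L=onz(d,lx.mean()+u-17,ly.mean()+v-17,8)
    print(n,np.round(C,1),"diam",round(2*c[1]*2.77,1),"lug",np.round(L-C,1),np.degrees(np.arctan2(*(L-C)[[1,0]])).round(1),"lugdist",np.linalg.norm(L-C).round(1), m.sum())
print("hub", onz(d,334,237,70), onz(d,334,237,12))
a=cv2.resize(im[200:285,370:460],None,fx=4,fy=4,interpolation=cv2.INTER_CUBIC);b=cv2.resize(im[200:285,180:270],None,fx=4,fy=4,interpolation=cv2.INTER_CUBIC)
cv2.imwrite("pics/cand.png",np.hstack([a,b]))
E
```

```text
Traceback (most recent call last):
  File "h.py", line 12, in onz
    o,r=ray(d,u,v); return o+r*(z-o[2])/r[2]
        ~~~^^^^^^^
  File "h.py", line 10, in ray
    r=np.array([(u-d["cx"])/d["fx"],(v-d["cy"])/d["fy"],1.0]); return np.array(d["xyz"]),np.array(d["rotation"]).reshape(3,3)@r
                                                                                         ~~~~~~~~~~~~~~~~~~~~~~~~~~~~~~~^^^^^
ValueError: cannot reshape array of size 4 into shape (3,3)
```

```bash
sed -i 's/np.array(d\["rotation"\]).reshape(3,3)/R.from_quat(d["rotation"]).as_matrix()/; 1a from scipy.spatial.transform import Rotation as R' h.py
python3 - <<'E'
from h import *
d=load("top0"); im=d["image"][:,:,::-1].copy()
for n,(u,v) in dict(c1=(402,226),c2=(439,227),c3=(404,265),s1=(237,239),s2=(203,244)).items():
    w=im[v-17:v+18,u-17:u+18].astype(int); 
    bg=np.median(w.reshape(-1,3),0); m=(np.abs(w-bg).max(2)>45).astype(np.uint8)
    hsv=cv2.cvtColor(w.astype(np.uint8),cv2.COLOR_BGR2HSV)
    lug=(hsv[...,0]>17)&(hsv[...,0]<35)&(hsv[...,1]>110)&(m>0)
    ys,xs=np.nonzero((m>0)&~lug); c=cv2.minEnclosingCircle(np.c_[xs,ys].astype(np.float32))
    ly,lx=np.nonzero(lug); C=onz(d,c[0][0]+u-17,c[0][1]+v-17,8); L=onz(d,lx.mean()+u-17,ly.mean()+v-17,8)
    print(n,np.round(C,1),"diam",round(2*c[1]*2.77,1),"lug",np.round(L-C,1),np.degrees(np.arctan2(*(L-C)[[1,0]])).round(1),"lugdist",np.linalg.norm(L-C).round(1), m.sum())
print("hub", onz(d,334,237,70), onz(d,334,237,12))
a=cv2.resize(im[200:285,370:460],None,fx=4,fy=4,interpolation=cv2.INTER_CUBIC);b=cv2.resize(im[200:285,180:270],None,fx=4,fy=4,interpolation=cv2.INTER_CUBIC)
cv2.imwrite("pics/cand.png",np.hstack([a,b]))
s=arm.read_state(); print(R.from_quat(s["ee_rot"]).as_matrix().round(3)); w=load("wrist0")
r=R.from_quat(s["ee_rot"]); print("cam in tool",r.inv().apply(w["xyz"]-s["position"]),(r.inv()*R.from_quat(w["rotation"])).as_matrix().round(3))
E
```

```text
c1 [ 542.8 -198.6    8. ] diam 75.4 lug [24.3 19.2  0. ] 38.4 lugdist 31.0 300
c2 [ 542.2 -301.9    8. ] diam 58.6 lug [19.9 14.2  0. ] 35.4 lugdist 24.5 181
c3 [ 431.1 -200.7    8. ] diam 60.8 lug [11.8 20.6  0. ] 60.1 lugdist 23.7 189
s1 [505.6 246.    8. ] diam 77.1 lug [ 22.8 -20.7   0. ] -42.2 lugdist 30.8 314
s2 [483.5 351.7   8. ] diam 54.7 lug [-10.   19.6   0. ] 117.0 lugdist 22.0 169
hub [504.85371491 -16.44824228  70.        ] [505.95748369 -17.4854922   12.        ]
[[ 0.958 -0.288 -0.   ]
 [-0.288 -0.958 -0.002]
 [ 0.     0.002 -1.   ]]
cam in tool [ 6.78954440e+01 -6.87068397e-02 -1.16983600e+02] [[ 0.001 -0.964 -0.267]
 [ 1.     0.001  0.   ]
 [ 0.    -0.267  0.964]]
```

View pics/cand.png

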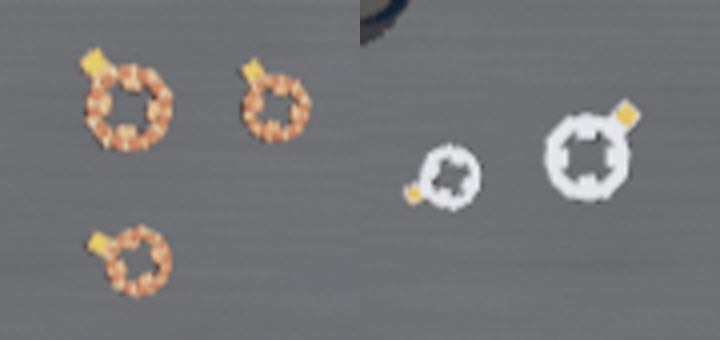

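Each candidate's ring measures 58 mm for (402,226) and (237,239), and about 45 mm for the rest. So c1 is the friction disc and s1 the steel plate. I'll go over the steel plate first, since it's on the way.

```bash
python3 -m pendant '[[0.0376,0.0221,0,0,0,0,0.0854],[0.0376,0.0221,0,0,0,0,0.0854],[0.0376,0.0221,0,0,0,0,0.0854],[0.0376,0.0221,0,0,0,0,0.0854],[0.0376,0.0221,0,0,0,0,0.0854],[0.0376,0.0221,0,0,0,0,0.0854],[0.0376,0.0221,0,0,0,0,0.0854],[0.0376,0.0221,0,0,0,0,0.0854],[0.0376,0.0221,0,0,0,0,0.0854],[0.0376,0.0221,0,0,0,0,0.0854],[0.0376,0.0221,0.03,0,0,8.3,0.0854],[0,0,0.04,0,0,8.3,0.0854]]'
python3 - <<'E'
from h import *
s=arm.read_state();print(s["position"],s["joints"],np.degrees(R.from_quat(s["ee_rot"]).as_euler('ZYX')))
d=save("wrist","ws1")
E
```

```text
clock: 1.35
position: [507.9, 246.2, 189.1]
ee_rot: [0.956, -0.292, 0.002, -0.002]
contact_force: [-0.4, 1.2, -1.2]
gripper_width: 84.9
grasp_force: 0.0
[507.9051124  246.22737069 189.12359826] [ 0.73896601  0.33780409 -0.24436927  0.00125022 -0.98267394  0.23856751] [-3.39522745e+01 -1.38679967e-01 -1.79682959e+02]
```

View pics/ws1.png

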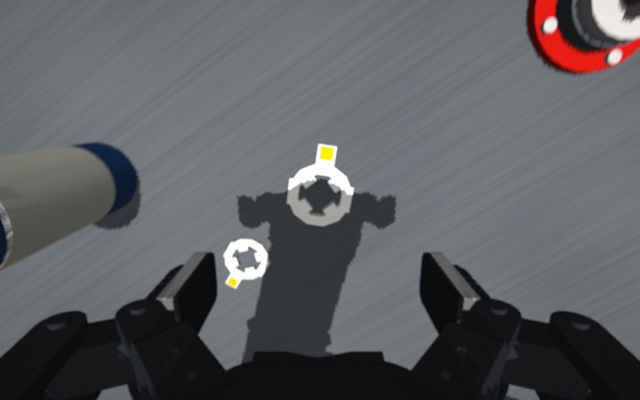

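Wrist view: the steel plate is at (320,196) with its lug up at (327,153). The small look-alike is at (246,259). Next is a second view of it from a shifted place, then the hub.

```bash
python3 -m pendant '[[0.0241,0.0366,0,0,0,0,0.0854]]' >/dev/null; python3 -c "
from h import *
save('wrist','ws2')"
python3 -m pendant '[[0.0241,0.0366,0,0,0,0,0.0854],[0.0241,0.0366,0,0,0,0,0.0854],[0.0241,0.0366,0,0,0,0,0.0854],[0.0241,0.0366,0,0,0,0,0.0854],[0.0241,0.0366,0,0,0,0,0.0854],[0,0,0,0,0,0,0.0854]]'
python3 -c "
from h import *
save('wrist','wh1',(160,60,480,300),2.5)"
```

```text
clock: 2.15
position: [503.7, -17.7, 188.7]
ee_rot: [0.958, -0.288, -0.0, 0.0]
contact_force: [0.0, -0.3, -0.3]
gripper_width: 85.3
grasp_force: 0.0
```

View pics/wh1.png

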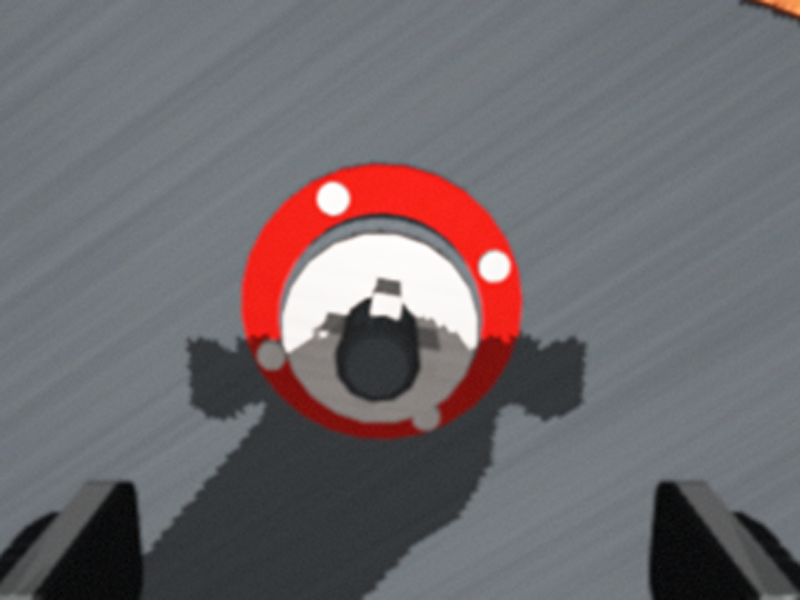

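The hub's upper spline lies at crop (387,297), so it is nearly along tool +x. Now a second hub view while shifting, then two views of the disc.

```bash
python3 -m pendant '[[0.033,0.0324,0,0,0,0,0.0854]]' >/dev/null; python3 -c "
from h import *
save('wrist','wh2')"
python3 -m pendant '[[0.033,0.0324,0,0,0,0,0.0854],[0.033,0.0324,0,0,0,0,0.0854],[0,0,0,0,0,0,0.0854]]'>/dev/null;python3 -c "
from h import *
save('wrist','wd1')"
python3 -m pendant '[[0.033,0.0324,0,0,0,0,0.0854],[0,0,0,0,0,-8.5,0.0854],[0,0,0,0,0,-8.5,0.0854],[0,0,0,0,0,-8.5,0.0854],[0,0,0,0,0,-8.5,0.0854],[0,0,0,0,0,-8.5,0.0854],[0,0,0,0,0,-8.5,0.0854],[0,0,0,0,0,-8.5,0.0854],[0,0,0,0,0,-8.5,0.0854],[0,0,0.0,0,0,-3,0.0854],[0,0,0.0,0,0,0,0.0854]]'
cat > fit.py <<'E'
from h import *
from scipy.optimize import least_squares
def model():
    a=np.radians(np.arange(20,341,4)); P=[np.c_[28.5*np.cos(a),28.5*np.sin(a)]]
    t=np.linspace(31,45,8); P+=[np.c_[t,0*t+8],np.c_[t,0*t-8]]; t=np.linspace(-7,7,8); P+=[np.c_[0*t+46,t]]
    for k in (0,90,180,270):
        a=np.radians(k+np.arange(-20,21,4)); P+=[np.c_[19.5*np.cos(a),19.5*np.sin(a)]]
    return np.vstack(P)
M=model()
def fit(files,p0,z=None):
    ds=[load(f) for f in files]; D=[]
    for d in ds:
        g=cv2.cvtColor(d["image"],cv2.COLOR_RGB2GRAY); e=cv2.Canny(g,60,150)
        D.append(cv2.distanceTransform(255-e,cv2.DIST_L2,5))
    def res(p):
        c,s=np.cos(p[2]),np.sin(p[2]); zz=p[3] if z is None else z
        W=np.c_[p[0]+c*M[:,0]-s*M[:,1],p[1]+s*M[:,0]+c*M[:,1],np.full(len(M),zz)]
        out=[]
        for d,dt in zip(ds,D):
            C=(W-d["xyz"])@R.from_quat(d["rotation"]).as_matrix()
            u=d["fx"]*C[:,0]/C[:,2]+d["cx"];v=d["fy"]*C[:,1]/C[:,2]+d["cy"]
            out.append(np.minimum(cv2.remap(dt,u.astype(np.float32)[:,None],v.astype(np.float32)[:,None],cv2.INTER_LINEAR,borderValue=10).ravel(),10))
        return np.concatenate(out)
    best=None
    for dy in (-.15,-.07,0,.07,.15):
        q=np.array(list(p0)+([8.] if z is None else []));q[2]+=dy
        r=least_squares(res,q,loss='soft_l1',diff_step=1e-3,x_scale=[1,1,.03]+([1] if z is None else []))
        if best is None or r.cost<best.cost: best=r
    p=best.x.copy();p[2]=np.degrees(p[2]);return p.round(2),round(np.abs(best.fun).mean(),2)
E
python3 - <<'E'
from fit import *
save('wrist','wd2')
s=arm.read_state();print(s["position"],s["joints"],s["clock"],np.degrees(R.from_quat(s["ee_rot"]).as_euler('ZYX')))
r=np.radians
for fs,p in ((["ws1","ws2"],(505.6,246,r(-40))),(["wd1","wd2"],(542.8,-198.6,r(38)))):
    print("joint",fit(fs,p))
    for f in fs: print(f,fit([f],p,8.))
E
```

```text
clock: 3.8
position: [543.9, -193.2, 188.3]
ee_rot: [0.946, 0.324, 0.0, -0.0]
contact_force: [0.0, 0.1, -0.1]
gripper_width: 85.7
grasp_force: 0.0
[ 543.93546259 -193.44820691  188.2920853 ] [-6.13126631e-02  3.61612947e-01 -2.09320781e-01 -1.94070224e-04
 -9.99751867e-01  2.29161321e+00] 3.85 [ 3.77807984e+01 -1.09408969e-02 -1.79997158e+02]
joint (array([498.88, 251.41, -42.21,   8.61]), np.float32(0.83))
ws1 (array([498.87, 252.16, -42.57]), np.float32(0.63))
ws2 (array([498.67, 250.46, -41.83]), np.float32(0.8))
joint (array([ 535.98, -201.91,   38.34,    8.89]), np.float32(0.52))
wd1 (array([ 535.86, -202.05,   38.38]), np.float32(0.51))
wd2 (array([ 535.81, -201.74,   37.62]), np.float32(0.58))
```

View pics/wd2.png

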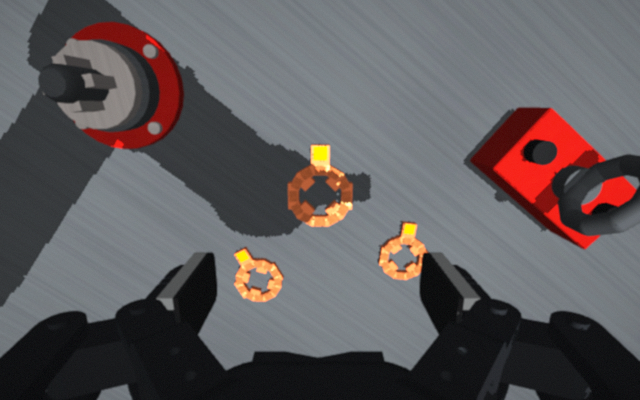

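Disc at (320,195), lug at (320,155), aligned with the tool; look-alikes are at (258,281) and (402,258), and the block is clear at (545,175). Next I'll fit the hub axis and spline angle.

```bash
cat > hub.py <<'E'
from h import *
from scipy.optimize import least_squares
def hubfit(files,p0=(505,-17)):
    ds=[load(f) for f in files]; D=[]
    for d in ds:
        g=cv2.cvtColor(d["image"],cv2.COLOR_RGB2GRAY); D.append(cv2.distanceTransform(255-cv2.Canny(g,50,120),cv2.DIST_L2,5))
    a=np.radians(np.arange(0,360,4)); circ=lambda r,z:np.c_[r*np.cos(a),r*np.sin(a),0*a+z]
    C0=np.vstack([circ(50,12),circ(31,45)])
    S=[]
    for k in range(4):
        t=np.linspace(-4,4,7);b=[np.c_[0*t+17.5,t,0*t+71]];t=np.linspace(13,17.5,5)
        b+=[np.c_[t,0*t+4,0*t+71],np.c_[t,0*t-4,0*t+71]]; t=np.linspace(47,71,14)
        b+=[np.c_[0*t+17.5,0*t+4,t],np.c_[0*t+17.5,0*t-4,t]]
        S.append(np.vstack(b)@R.from_euler('z',90*k,degrees=True).as_matrix().T)
    S=np.vstack(S)
    def dist(W,cap):
        o=[]
        for d,dt in zip(ds,D):
            C=(W-d["xyz"])@R.from_quat(d["rotation"]).as_matrix()
            u=d["fx"]*C[:,0]/C[:,2]+d["cx"];v=d["fy"]*C[:,1]/C[:,2]+d["cy"]
            o.append(np.minimum(cv2.remap(dt,u.astype(np.float32)[:,None],v.astype(np.float32)[:,None],cv2.INTER_LINEAR,borderValue=cap).ravel(),cap))
        return np.concatenate(o)
    r=least_squares(lambda p:dist(C0+[p[0],p[1],0],8),p0,loss='soft_l1',diff_step=1e-3)
    sc=[(dist(S@R.from_euler('z',y,degrees=True).as_matrix().T+[*r.x,0],4).mean().round(3),y) for y in range(0,90,2)]
    return r.x.round(2),np.abs(r.fun).mean().round(2),sorted(sc)[:6]
if __name__=="__main__":
    for f in (["wh1"],["wh2"],["wd2"],["wh1","wh2","wd2"]): print(f,hubfit(f))
    d=load("wh1"); x=hubfit(["wh1","wh2"])[0]
    print("spline end", np.degrees(np.arctan2(*(onz(d,315,176.4,71)[:2]-x)[::-1])), np.linalg.norm(onz(d,315,176.4,71)[:2]-x))
E
python3 hub.py
```

```text
['wh1'] (array([507.84, -14.29]), np.float32(1.97), [(np.float32(1.785), 48), (np.float32(1.803), 46), (np.float32(1.868), 50), (np.float32(1.871), 44), (np.float32(1.986), 52), (np.float32(1.992), 42)])
['wh2'] (array([508.22, -16.65]), np.float32(1.81), [(np.float32(1.442), 46), (np.float32(1.445), 48), (np.float32(1.485), 50), (np.float32(1.537), 44), (np.float32(1.552), 52), (np.float32(1.659), 54)])
['wd2'] (array([507.97, -15.22]), np.float32(2.56), [(np.float32(1.633), 46), (np.float32(1.653), 44), (np.float32(1.718), 42), (np.float32(1.761), 48), (np.float32(1.872), 40), (np.float32(1.909), 50)])
['wh1', 'wh2', 'wd2'] (array([508.05, -15.49]), np.float32(2.29), [(np.float32(1.68), 46), (np.float32(1.693), 48), (np.float32(1.718), 44), (np.float32(1.743), 50), (np.float32(1.795), 42), (np.float32(1.806), 52)])
spline end -38.86148474123663 16.665650814932025
```

```bash
python3 -m pendant '[[-0.0115,0.0019,0.03,0,0,-0.4,0.066],[0,0,0.03,0,0,0,0.066],[0,0,0.03,0,0,0,0.066],[0,0,0.03,0,0,0,0.066],[0,0,0.028,0,0,0,0.066],[0,0,0,0,0,0,0.066],[0,0,0,0,0,0,0.066]]'
python3 - <<'E'
from fit import *
save('wrist','wd3'); p=fit(["wd3"],(536,-201.9,np.radians(38.2)),8.); print(p)
s=arm.read_state(); r=R.from_quat(s["ee_rot"]); print("in tool",r.inv().apply(np.r_[p[0][:2],8]-s["position"]).round(1), s["gripper_width"])
for f in ("wh1","wh2","wd2"):
    d=load(f); h=cv2.cvtColor(d["image"],cv2.COLOR_RGB2HSV); m=((h[...,0]<6)|(h[...,0]>174))&(h[...,1]>200)&(h[...,2]>60)
    n,l,st,c=cv2.connectedComponentsWithStats(m.astype(np.uint8)); 
    u,v=proj(d,(508,-15,12)); k=min(range(1,n),key=lambda k:np.hypot(*(c[k]-[u,v])) if st[k,4]>1500 else 1e9)
    print(f,st[k],hull:=None)
    hp=cv2.convexHull(np.argwhere(l==k)[:,::-1].astype(np.int32))[:,0]
    P=np.array([onz(d,*q,12)[:2] for q in hp]); A=np.c_[2*P,np.ones(len(P))]; s=np.linalg.lstsq(A,(P**2).sum(1),rcond=None)[0]
    print(s[:2],np.sqrt(s[2]+s[:2]@s[:2]))
E
```

```text
clock: 4.55
position: [536.2, -203.2, 40.3]
ee_rot: [0.945, 0.327, -0.0, 0.0]
contact_force: [1.1, -0.7, 0.3]
gripper_width: 66.0
grasp_force: 0.0
(array([ 535.79, -201.72,   37.49]), np.float32(0.79))
in tool [ 0.2 -2.1 33.3] 66.14575855939101
wh1 [ 257  126  111  103 2964] None
[507.93889412 -14.44184568] 48.62736751951604
wh2 [ 232  160  102   69 1992] None
[511.07969216 -16.87357057] 46.444553268320455
wd2 [  73   23  110  125 3931] None
[508.82932147 -16.3913324 ] 49.26619232946526
```

View pics/wd3.png

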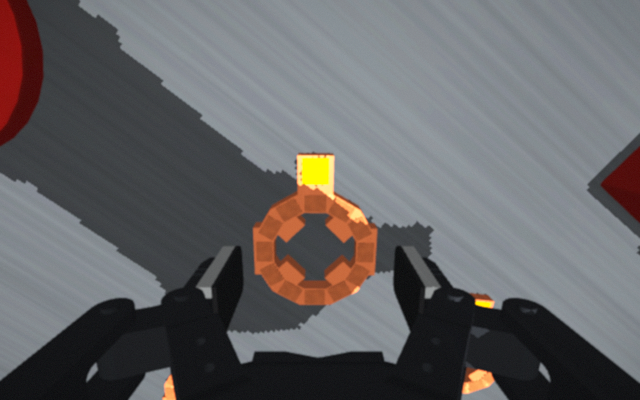

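```bash
python3 -m pendant '[[0,-0.0017,0.006,0,0,0.4,0.064],[0,0,0.003,0,0,0,0.064],[0,0,0,0,0,0,0.064]]'|grep -E "pos|force"; for i in 1; do python3 -m pendant '[[0,0,0.002,0,0,0,0.064],[0,0,0,0,0,0,0.064]]'|grep -E "pos|cont";python3 -m pendant '[[0,0,0.002,0,0,0,0.064],[0,0,0,0,0,0,0.064]]'|grep -E "pos|cont"; done
```

```text
position: [534.6, -202.3, 31.3]
contact_force: [0.3, 0.0, -0.1]
grasp_force: 0.0
position: [534.6, -202.4, 29.0]
contact_force: [-0.2, -0.4, 0.5]
position: [534.5, -202.4, 26.8]
contact_force: [-0.7, 0.8, -0.1]
```

```bash
for i in 1; do python3 -m pendant '[[0.001,0,0.0015,0,0,0,0.062],[0,0,0,0,0,0,0.062]]'|grep -E "pos|cont"; python3 -m pendant '[[0,0,0.0015,0,0,0,0.062],[0,0,0,0,0,0,0.062]]'|grep -E "pos|cont"; python3 -m pendant '[[0,0,0.001,0,0,0,0.062],[0,0,0,0,0,0,0.062]]'|grep -E "pos|cont"; done
```

```text
position: [535.4, -201.7, 25.3]
contact_force: [0.4, 1.0, 0.3]
position: [535.3, -201.8, 23.8]
contact_force: [0.3, -0.4, -0.3]
position: [535.3, -201.8, 22.9]
contact_force: [0.2, -1.0, -0.1]
```

```bash
for i in 1 2; do python3 -m pendant '[[0,0,0.001,0,0,0,0.062],[0,0,0,0,0,0,0.062]]'|grep -E "pos|cont"; python3 -m pendant '[[0,0,0.001,0,0,0,0.062],[0,0,0,0,0,0,0.062]]'|grep -E "pos|cont"; done; python3 -c "
from h import *
d=arm.get_image('wrist');cv2.imwrite('pics/wd4.png',cv2.resize(d['image'][150:350,180:460,::-1],None,fx=2.5,fy=2.5))"
```

```text
position: [535.4, -201.8, 21.9]
contact_force: [-0.0, 0.2, -0.2]
position: [535.3, -201.8, 20.8]
contact_force: [0.2, -0.9, -0.3]
position: [535.4, -201.8, 19.8]
contact_force: [-0.9, 0.9, -0.1]
position: [535.5, -201.8, 19.5]
contact_force: [-1.6, 0.3, 4.0]
```

Bench contact comes at TCP z 19.6, so I'll raise 3 mm to put the tips just above the underside, then close.

```bash
python3 -m pendant '[[0,0,-0.003,0,0,0,0.062],[0,0,0,0,0,0,0.062],[0,0,0,0,0,0,0.05],[0,0,0,0,0,0,0.05],[0,0,0,0,0,0,0.05],[0,0,0,0,0,0,0.05]]'; python3 -c "
from h import *
save('wrist','wd5',(180,130,460,340),2.5)
s=arm.read_state();r=R.from_quat(s['ee_rot']);from fit import fit
p=fit(['wd5'],(536,-201.9,np.radians(38)),8.);print(p,r.inv().apply(np.r_[p[0][:2],8]-s['position']).round(1),np.degrees(r.as_euler('ZYX')))"
```

```text
clock: 7.35
position: [535.7, -201.8, 22.7]
ee_rot: [0.946, 0.323, 0.0, 0.0]
contact_force: [-1.3, 1.1, 4.8]
gripper_width: 55.8
grasp_force: 63.5
(array([ 536.02, -201.66,   37.47]), np.float32(0.61)) [ 0.4  0.  14.6] [ 3.77041914e+01 -1.63063071e-02  1.79966818e+02]
```

View pics/wd5.png

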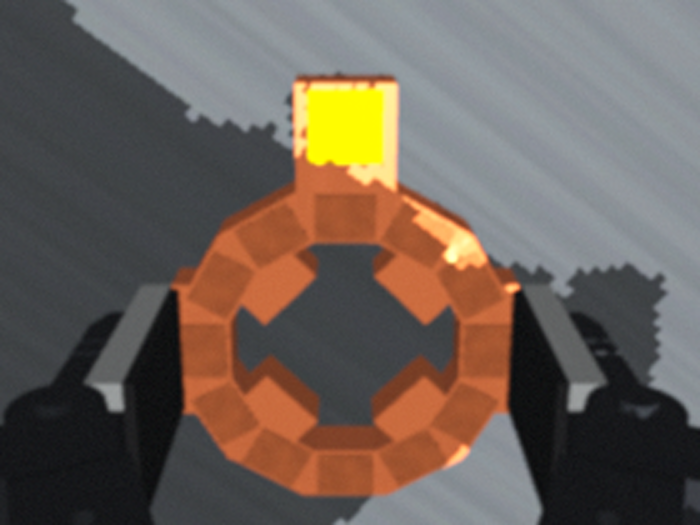

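```bash
python3 -m pendant '[[0,0,-0.04,0,0,0,0.05],[0,0,-0.04,0,0,0,0.05],[0.0184,-0.0328,-0.02,0,0,0,0.05],[0.0184,-0.0328,-0.02,0,0,0,0.05],[0.0184,-0.0328,0,0,0,0,0.05],[0.0184,-0.0328,0,0,0,0,0.05],[0.0184,-0.0328,0,0,0,-4.6,0.05],[0,0,0,0,0,-4.7,0.05],[0,0,0.025,0,0,0,0.05],[0,0,0,0,0,0,0.05],[0,0,0,0,0,0,0.05]]'
python3 - <<'E'
from h import *
save('wrist','wp1',(180,130,460,340),2.5)
s=arm.read_state();r=R.from_quat(s['ee_rot']);print(s["position"],np.degrees(r.as_euler('ZYX')),s["joints"])
d=load('wp1')
from fit import fit
zt=s["position"][2]-22.7+8; c=r.apply([.4,0,0])+s["position"]
print(fit(['wp1'],(c[0],c[1],np.radians(47)),zt),c)
E
```

```text
clock: 8.5
position: [507.6, -16.0, 116.6]
ee_rot: [0.917, 0.399, -0.001, -0.0]
contact_force: [0.1, -0.1, -1.2]
gripper_width: 56.1
grasp_force: 64.4
[508.21716905 -15.95593657 117.2268845 ] [4.69731245e+01 1.49714626e-02 1.79988779e+02] [ 2.88480222e-01  3.41551722e-01 -4.59843116e-01  4.32936639e-04
 -7.69527579e-01  2.10184084e+00]
(array([508.14, -15.71,  47.11]), np.float32(1.12)) [508.49010557 -15.66352309 117.22677998]
```

View pics/wp1.png

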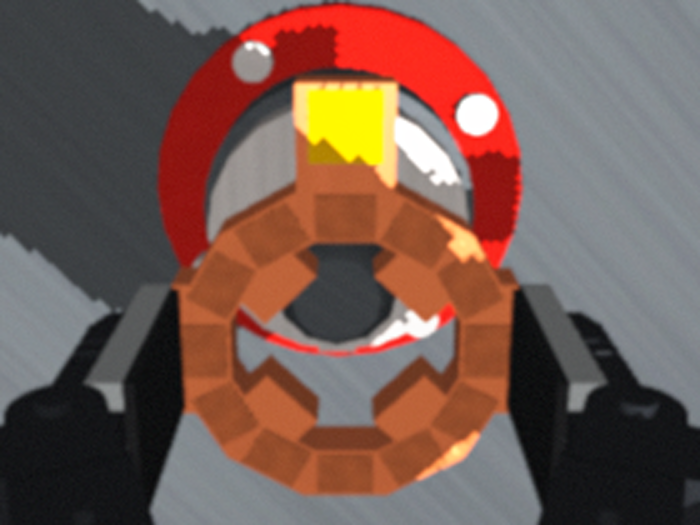

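The disc is held level; the core top shows through the bore at crop (339,292), slightly left of the bore centre column 345. I'll fit this offset.

```bash
cat > off.py <<'E'
from h import *
from scipy.optimize import least_squares
def off(f):
    d=load(f); im=d["image"]; h=cv2.cvtColor(im,cv2.COLOR_RGB2HSV)
    red=((h[...,0]<5)|(h[...,0]>175))&(h[...,1]>200)
    n,l,st,c=cv2.connectedComponentsWithStats(red.astype(np.uint8)); red=l==1+st[1:,4].argmax()
    hp=cv2.convexHull(np.argwhere(red)[:,::-1].astype(np.int32))[:,0].astype(float)
    hp=hp[hp[:,1]<hp[:,1].min()+ .45*(np.ptp(hp[:,0]))]
    P=np.array([onz(d,*q,12)[:2] for q in hp])
    r=least_squares(lambda p:np.hypot(*(P-p).T)-50,P.mean(0),loss='soft_l1'); print("foot",r.x.round(2),len(P),np.abs(r.fun).mean().round(2))
    v=cv2.cvtColor(im,cv2.COLOR_RGB2GRAY)
    return d,v
if __name__=="__main__":
    import sys
    d,v=off(sys.argv[1])
    for z,rad in ((84,8.5),(78,12.2)):
        print(z,[tuple(np.round(proj(d,(508.3+rad*np.cos(a),-15.7+rad*np.sin(a),z)),1)) for a in np.radians([47,137,227,317])])
    print(v[215:275:2,300:332:4])
    print(v[247,280:350:2])
E
python3 off.py wp1; python3 off.py wh1|head -1; python3 off.py wd2|head -1
```

```text
foot [506.99 -14.61] 25 0.51
84 [(np.float64(318.0), np.float64(234.5)), (np.float64(300.1), np.float64(251.2)), (np.float64(318.0), np.float64(267.5)), (np.float64(335.9), np.float64(251.2))]
78 [(np.float64(318.0), np.float64(222.7)), (np.float64(293.2), np.float64(246.1)), (np.float64(318.0), np.float64(268.7)), (np.float64(342.8), np.float64(246.2))]
[[118 118  98 101  97  96  93  97]
 [116 117  96  97  99  95  91  95]
 [114 119  95  96 101  97  94  95]
 [105 121  92  95  99  96  98  95]
 [ 94 118  95  95  96  95  96  97]
 [ 98 113 103  96  99  99 102 104]
 [104  99  75  76  74  75  73  69]
 [100  51  48  49  49  48  45  39]
 [ 72  64  51  50  51  51  48  42]
 [ 78  69  53  56  56  51  51  49]
 [110  68  62  62  61  62  55  51]
 [123  80  61  64  61  61  60  52]
 [122 111  61  62  63  63  59  53]
 [121 114  64  61  64  64  61  60]
 [123  77  62  63  59  60  63  61]
 [113  60  60  64  61  63  65  62]
 [ 77  62  63  61  63  60  60  64]
 [ 63  62  61  61  61  63  62  64]
 [ 64  63  61  62  61  62  62  63]
 [ 60  63  62  62  65  63  64  64]
 [ 61  62  61  62  61  61  63  64]
 [ 58  60  60  61  61  61  61  64]
 [ 50  62  60  63  62  61  60  56]
 [ 59  59  61  59  63  61  61  46]
 [127  49  59  60  59  60  51 100]
 [149 111  69  58  57  65 106 148]
 [145 152 141 113 107 142 148 186]
 [110 113 146 143 149 152 121 124]
 [140 128 137 130 126 127 132 134]
 [135 136 133 142 138 132 131 134]]
[121 120 121 123 124 121 121 123 121 111  77  61  62  63  63  60  61  62
  63  62  60  61  60  61  64  61  51  43  70 111 123 122 123 123 122]
foot [506.61 -13.36] 23 0.48
foot [ 669.47 -331.63] 11 2.96
```

```bash
python3 -m pendant '[[0.0007,-0.0016,0.004,0,0,0,0.05],[0,0,0.004,0,0,0,0.05],[0,0,0,0,0,0,0.05],[0,0,0,0,0,0,0.05]]'|grep -E "pos|cont|clock"
python3 - <<'E'
from h import *
from off import off
save('wrist','wp2',(250,160,390,290),5); off('wp2')
s=arm.read_state();r=R.from_quat(s['ee_rot']);c=r.apply([.4,0,0])+s["position"];print(s["position"],"underside",s["position"][2]-22.7)
d=load('wp2')
from fit import fit
p=fit(['wp2'],(c[0],c[1],np.radians(47)),s["position"][2]-14.7);print(p)
for z,rad in ((84,8.5),(78,12.2)):
    print(z,[tuple(np.round(proj(d,(p[0][0]+rad*np.cos(a),p[0][1]+rad*np.sin(a),z)),1)) for a in np.radians([47,137,227,317])])
E
```

```text
clock: 8.95
position: [507.3, -14.3, 109.0]
contact_force: [0.1, 0.4, -0.9]
foot [506.83 -14.33] 26 0.45
[507.37512907 -14.23828567 109.06410925] underside 86.36410925017056
(array([507.8 , -14.18,  47.17]), np.float32(1.08))
84 [(np.float64(317.9), np.float64(241.4)), (np.float64(299.1), np.float64(258.8)), (np.float64(317.8), np.float64(275.7)), (np.float64(336.6), np.float64(258.8))]
78 [(np.float64(317.9), np.float64(228.9)), (np.float64(291.9), np.float64(253.2)), (np.float64(317.8), np.float64(276.7)), (np.float64(343.8), np.float64(253.3))]
```

View pics/wp2.png

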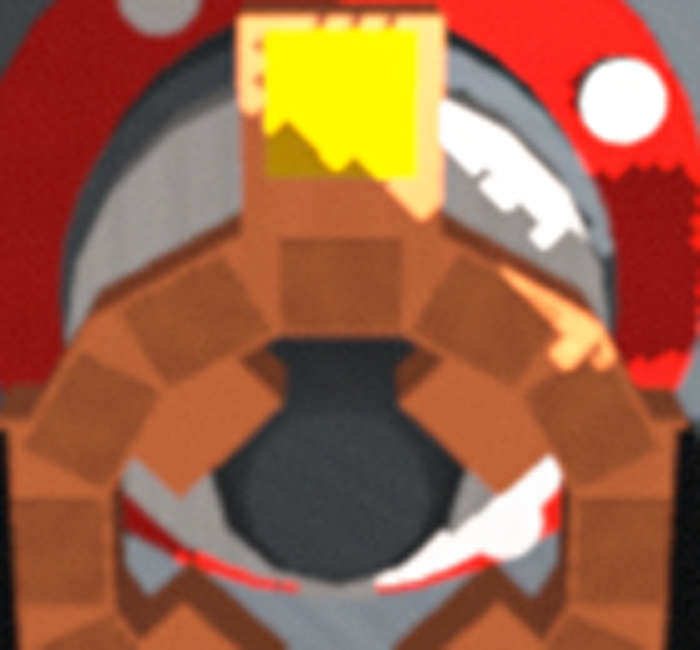

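The bore and core now line up within about 0.4 mm: core bottom at (318.6,276.4) against (317.8,276) expected. I'll descend gently on force readings.

```bash
g(){ grep -E "pos|cont"; }; python3 -m pendant '[[0,0,0.003,0,0,0,0.05],[0,0,0,0,0,0,0.05]]'|g;python3 -m pendant '[[0,0,0.002,0,0,0,0.05],[0,0,0,0,0,0,0.05]]'|g;python3 -m pendant '[[0,0,0.002,0,0,0,0.05],[0,0,0,0,0,0,0.05]]'|g; python3 -m pendant '[[0,0,0.002,0,0,0,0.05],[0,0,0,0,0,0,0.05]]'|g
```

```text
position: [507.1, -14.2, 105.7]
contact_force: [-0.8, 0.7, -0.4]
position: [507.1, -14.2, 103.7]
contact_force: [0.6, -0.4, -0.8]
position: [507.1, -14.2, 101.7]
contact_force: [-0.1, -0.7, -0.5]
position: [507.1, -14.2, 99.7]
contact_force: [-0.1, 0.4, -1.0]
```

```bash
g(){ grep -E "pos|cont"; }; for i in 1; do python3 -m pendant '[[0,0,0.002,0,0,0,0.05],[0,0,0,0,0,0,0.05]]'|g;python3 -m pendant '[[0,0,0.002,0,0,0,0.05],[0,0,0,0,0,0,0.05]]'|g;python3 -m pendant '[[0,0,0.001,0,0,0,0.05],[0,0,0,0,0,0,0.05]]'|g; python3 -m pendant '[[0,0,0.001,0,0,0,0.05],[0,0,0,0,0,0,0.05]]'|g;python3 -m pendant '[[0,0,0.001,0,0,0,0.05],[0,0,0,0,0,0,0.05]]'|g; done
```

```text
position: [507.1, -14.2, 97.7]
contact_force: [-0.5, 0.7, -0.5]
position: [507.2, -14.2, 95.8]
contact_force: [0.1, -0.4, -1.4]
position: [507.3, -14.2, 94.9]
contact_force: [0.4, -0.0, -0.7]
position: [507.2, -14.2, 93.9]
contact_force: [0.7, -0.4, -0.6]
position: [507.2, -14.2, 92.9]
contact_force: [-0.0, -0.7, -1.3]
```

```bash
g(){ grep -E "pos|cont|torq"; }; for i in 1 2; do python3 -m pendant '[[0,0,0.001,0,0,0,0.05],[0,0,0,0,0,0,0.05]]'|g;python3 -m pendant '[[0,0,0.001,0,0,0,0.05],[0,0,0,0,0,0,0.05]]'|g; done
```

```text
position: [507.2, -14.1, 91.9]
contact_force: [-0.1, 0.2, 0.3]
position: [507.2, -14.2, 90.9]
contact_force: [0.0, 0.6, -0.3]
position: [507.2, -14.2, 89.8]
contact_force: [-0.2, -0.1, -1.5]
position: [507.2, -14.2, 88.9]
contact_force: [1.3, -0.1, -0.7]
```

Meshed: 5 mm below the spline tops with no force. I'll keep going down lightly.

```bash
g(){ grep -E "pos|cont"; }; for i in 1 2 3 4; do python3 -m pendant '[[0,0,0.002,0,0,0,0.05],[0,0,0.002,0,0,0,0.05],[0,0,0,0,0,0,0.05]]'|g; done; python3 -m pendant '[[0,0,0.002,0,0,0,0.05],[0,0,0,0,0,0,0.05]]'|g;python3 -m pendant '[[0,0,0.001,0,0,0,0.05],[0,0,0,0,0,0,0.05]]'|g;
```

```text
position: [507.0, -14.2, 84.6]
contact_force: [-0.2, -0.5, -1.6]
position: [507.1, -14.2, 80.6]
contact_force: [-0.4, -0.7, -0.4]
position: [507.1, -14.2, 76.7]
contact_force: [0.3, -0.8, -0.7]
position: [507.1, -14.2, 72.7]
contact_force: [1.0, 0.4, -1.1]
position: [507.2, -14.2, 70.8]
contact_force: [-0.4, 0.1, -0.2]
position: [507.2, -14.2, 69.9]
contact_force: [0.6, -0.0, -0.6]
```

```bash
g(){ grep -E "pos|cont"; }; for i in 1 2 3; do python3 -m pendant '[[0,0,0.001,0,0,0,0.05],[0,0,0,0,0,0,0.05]]'|g; done; 
```

```text
position: [507.2, -14.2, 68.9]
contact_force: [0.1, 0.5, -1.1]
position: [507.2, -14.2, 67.9]
contact_force: [0.3, 0.2, 0.0]
position: [507.4, -14.2, 67.3]
contact_force: [-1.8, -1.0, 3.5]
```

Shoulder contact is at TCP 67.5, where expected. Releasing and rising.

```bash
python3 -m pendant '[[0,0,0,0,0,0,0.07],[0,0,0,0,0,0,0.07],[0,0,0,0,0,0,0.07],[0,0,0,0,0,0,0.07],[0,0,0,0,0,0,0.07]]'; python3 -m pendant '[[0,0,-0.005,0,0,0,0.07],[0,0,-0.01,0,0,0,0.07],[0,0,-0.03,0,0,0,0.07],[0,0,-0.04,0,0,0,0.07],[0,0,-0.035,0,0,0,0.07],[0,0,0,0,0,0,0.07],[0,0,0,0,0,0,0.07]]'
python3 - <<'E'
from fit import *
from off import off
save('wrist','wq1')
for z in (45+8,58,64): print(z,fit(['wq1'],(507.5,-13.9,np.radians(47)),z))
off('wq1')
E
```

```text
clock: 14.3
position: [507.3, -14.1, 66.9]
ee_rot: [0.917, 0.399, -0.0, 0.0]
contact_force: [-0.0, 0.3, 0.2]
gripper_width: 69.8
grasp_force: 0.0
clock: 15.0
position: [507.5, -14.0, 188.5]
ee_rot: [0.917, 0.398, 0.002, 0.0]
contact_force: [0.5, -0.5, -0.8]
gripper_width: 69.7
grasp_force: 0.0
53 (array([507.28, -14.03,  46.09]), np.float32(1.12))
58 (array([508.27, -13.11,  46.48]), np.float32(1.04))
64 (array([508.36, -13.12,  46.68]), np.float32(1.18))
foot [506.6 -14.5] 22 0.46
```

```bash
python3 -m pendant '[[0.0313,-0.0313,0,0,0,0,0.07],[0,0,0,0,0,0,0.07]]'>/dev/null; python3 -c "
from fit import *
save('wrist','wq2'); print(fit(['wq1','wq2'],(507.3,-14,np.radians(46.5))), [ (z,fit(['wq2'],(507.3,-14,np.radians(46.5)),z)) for z in (53,61)])"
python3 -m pendant '[[0.0313,-0.0313,0,0,0,0,0.07],[0.0313,-0.0313,0,0,0,0,0.07],[0.0313,-0.0313,0,0,0,0,0.07],[0.0313,-0.0313,0,0,0,0,0.07],[0.0313,-0.0313,0,0,0,0,0.07],[0,0,0,0,0,8.5,0.07],[0,0,0,0,0,8.5,0.07],[0,0,0,0,0,8.5,0.07],[0,0,0,0,0,8.5,0.07],[0,0,0,0,0,8.5,0.07]]'>/dev/null
python3 -m pendant '[[0,0,0,0,0,8.5,0.07],[0,0,0,0,0,8.5,0.07],[0,0,0,0,0,8.5,0.07],[0,0,0,0,0,8.5,0.07],[0,0,0.04,0,0,8.5,0.07],[0,0,0.04,0,0,4.2,0.07],[0,0,0.04,0,0,0,0.066],[0,0,0.02,0,0,0,0.066],[0,0,0,0,0,0,0.066],[0,0,0,0,0,0,0.066]]'
python3 - <<'E'
from fit import *
save('wrist','ws3'); p=fit(["ws3"],(498.9,251.5,np.radians(-42.2)),8.); print(p)
s=arm.read_state(); r=R.from_quat(s["ee_rot"]); print("in tool",r.inv().apply(np.r_[p[0][:2],8]-s["position"]).round(1),s["position"],np.degrees(r.as_euler('ZYX')),s["joints"][5])
E
```

```text
(array([502.81, -14.1 ,  39.31,  10.29]), np.float32(2.14)) [(53, (array([507.31, -14.01,  46.5 ]), np.float32(0.95))), (61, (array([508.88, -11.58,  46.91]), np.float32(0.92)))]
clock: 17.3
position: [498.3, 250.8, 46.7]
ee_rot: [0.933, -0.36, -0.0, 0.001]
contact_force: [-0.0, 0.9, -0.2]
gripper_width: 65.9
grasp_force: 0.0
(array([498.78, 252.13, -42.35]), np.float32(0.79))
in tool [-0.6 -0.4 39.7] [498.87012358 251.38828548  47.70354947] [-4.22100983e+01 -2.82346106e-02 -1.79938643e+02] 0.07647149286111407
```

The disc fit from two places agrees at top height 53 mm, at (507.3,-14.0), yaw 46.5, so it is fully home. Now the steel plate grasp.

```bash
python3 -m pendant '[[-0.0005,-0.0004,0.01,0,0,0,0.064],[0,0,0.005,0,0,0,0.064],[0,0,0.005,0,0,0,0.062],[0,0,0.002,0,0,0,0.062],[0,0,0,0,0,0,0.062],[0,0,0,0,0,0,0.062]]'|grep -E "pos|cont"
python3 - <<'E'
from fit import *
save('wrist','ws4'); p=fit(["ws4"],(498.8,252,np.radians(-42.2)),8.); print(p)
s=arm.read_state(); r=R.from_quat(s["ee_rot"]); print("in tool",r.inv().apply(np.r_[p[0][:2],8]-s["position"]).round(1),s["position"])
E
```

```text
position: [498.1, 252.0, 25.1]
contact_force: [-0.7, 0.2, 0.5]
(array([498.68, 252.23, -42.16]), np.float32(0.8))
in tool [ 0.3 -0.5 17.2] [498.15210993 252.04178418  25.18100806]
```

```bash
python3 -m pendant '[[0,-0.0004,0.0020,0,0,0,0.062],[0,0,0,0,0,0,0.062],[0,0,0,0,0,0,0.05],[0,0,0,0,0,0,0.05],[0,0,0,0,0,0,0.05],[0,0,0,0,0,0,0.05]]'
python3 - <<'E'
from fit import *
save('wrist','ws5'); p=fit(["ws5"],(498.8,252,np.radians(-42.2)),8.); print(p)
s=arm.read_state(); r=R.from_quat(s["ee_rot"]); print("in tool",r.inv().apply(np.r_[p[0][:2],8]-s["position"]).round(2),s["position"],np.degrees(r.as_euler('ZYX')))
E
```

```text
clock: 18.6
position: [498.4, 252.3, 23.6]
ee_rot: [0.933, -0.36, 0.0, -0.0]
contact_force: [-1.8, -0.5, 5.9]
gripper_width: 55.8
grasp_force: 63.8
(array([498.72, 252.14, -42.09]), np.float32(0.67))
in tool [ 0.34 -0.06 15.57] [498.42299226 252.3197854   23.56902698] [-4.21992541e+01 -1.16442051e-02 -1.79973528e+02]
```

```bash
python3 -m pendant '[[0,0,-0.02,0,0,0,0.05],[0,0,-0.04,0,0,0,0.05],[0,0,-0.04,0,0,0,0.05],[0.0309,0.0318,-0.02,0,0,0,0.05],[0.0309,0.0318,0,0,0,0,0.05],[0.0309,0.0318,0,0,0,0,0.05],[0.0309,0.0318,0,0,0,0,0.05],[0.0309,0.0318,0,0,0,0,0.05],[0.0309,0.0318,0,0,0,0,0.05],[0,0,0,0,0,8.5,0.05],[0,0,0,0,0,8.5,0.05],[0,0,0,0,0,8.5,0.05]]'|grep -E "pos|grip"
python3 -m pendant '[[0,0,0,0,0,8.5,0.05],[0,0,0,0,0,8.5,0.05],[0,0,0,0,0,8.5,0.05],[0,0,0,0,0,8.5,0.05],[0,0,0,0,0,8.5,0.05],[0,0,0,0,0,8.5,0.05],[0,0,0,0,0,8.5,0.05],[0,0,0,0,0,6.2,0.05],[0,0,0,0,0,0,0.05],[0,0,0,0,0,0,0.05]]'
python3 - <<'E'
from fit import *
save('wrist','wp3')
s=arm.read_state(); r=R.from_quat(s["ee_rot"]); y=np.degrees(r.as_euler('ZYX'))[0]; c=r.apply([.35,0,0])+s["position"]
t=np.array([507.45,-13.9,0]); print(s["position"],y,"err in tool",r.inv().apply(t-c).round(2),s["joints"].round(2))
print(fit(['wp3'],(c[0],c[1],np.radians(y)),s["position"][2]-15.6))
E
```

```text
position: [506.9, -14.4, 142.3]
gripper_width: 55.9
clock: 20.85
position: [507.1, -13.7, 142.5]
ee_rot: [-0.396, 0.918, 0.0, -0.0]
contact_force: [-0.4, -0.2, -1.8]
gripper_width: 55.5
grasp_force: 64.3
[507.16349134 -13.70601183 142.64541777] -133.3167801704735 err in tool [ -0.46  -0.4  142.65] [ 0.29  0.31 -0.43 -0.   -0.83 -1.05]
(array([ 507.13,  -13.74, -132.89]), np.float32(0.66))
```

```bash
g(){ grep -E "pos|cont"; }; python3 -m pendant '[[-0.0005,-0.0004,0.02,0,0,0,0.05],[0,0,0.012,0,0,0,0.05],[0,0,0,0,0,0,0.05],[0,0,0,0,0,0,0.05]]'|g; for i in 1 2 3 4; do python3 -m pendant '[[0,0,0.002,0,0,0,0.05],[0,0,0,0,0,0,0.05]]'|g; done
```

```text
position: [508.1, -13.6, 110.9]
contact_force: [0.6, -0.0, -1.6]
position: [508.3, -13.5, 109.4]
contact_force: [0.5, -0.0, -1.7]
position: [507.9, -13.6, 107.0]
contact_force: [-0.2, -0.8, -1.0]
position: [507.9, -13.6, 104.8]
contact_force: [0.2, -0.0, -1.0]
position: [507.8, -13.6, 102.7]
contact_force: [-0.0, -0.8, -1.9]
```

```bash
g(){ grep -E "pos|cont"; };  for i in 1 2 3; do python3 -m pendant '[[0,0,0.002,0,0,0,0.05],[0,0,0,0,0,0,0.05]]'|g; done; for i in 1 2 3 4 5; do python3 -m pendant '[[0,0,0.001,0,0,0,0.05],[0,0,0,0,0,0,0.05]]'|g; done
```

```text
position: [507.8, -13.6, 100.7]
contact_force: [0.3, 1.0, -1.8]
position: [507.8, -13.6, 98.7]
contact_force: [1.4, 0.4, -2.2]
position: [507.8, -13.6, 96.7]
contact_force: [-0.4, -0.1, -1.4]
position: [507.9, -13.6, 95.8]
contact_force: [-0.5, 0.3, -1.7]
position: [507.9, -13.6, 94.9]
contact_force: [-1.3, -0.1, -0.7]
position: [507.9, -13.6, 93.9]
contact_force: [-1.7, -0.0, -1.9]
position: [507.8, -13.7, 92.8]
contact_force: [-1.7, 1.0, -0.5]
position: [507.9, -13.6, 91.8]
contact_force: [-1.1, 0.0, -0.8]
```

Meshed again without force; continuing to the disc.

```bash
g(){ grep -E "pos|cont"; };  for i in 1 2 3; do python3 -m pendant '[[0,0,0.002,0,0,0,0.05],[0,0,0.002,0,0,0,0.05],[0,0,0,0,0,0,0.05]]'|g; done; for i in 1 2 3; do python3 -m pendant '[[0,0,0.001,0,0,0,0.05],[0,0,0,0,0,0,0.05]]'|g; done
```

```text
position: [507.9, -13.6, 87.6]
contact_force: [-1.4, -1.4, -2.8]
position: [507.8, -13.6, 83.6]
contact_force: [-1.4, -0.6, -2.6]
position: [507.9, -13.6, 79.6]
contact_force: [-0.4, -1.1, -1.7]
position: [507.9, -13.6, 78.8]
contact_force: [-2.8, 0.0, -1.0]
position: [507.9, -13.6, 77.9]
contact_force: [-3.1, 0.2, 0.2]
position: [507.9, -13.6, 76.9]
contact_force: [-1.9, -0.8, 0.1]
```

```bash
g(){ grep -E "pos|cont"; };  for i in 1 2; do python3 -m pendant '[[0,0,0.0006,0,0,0,0.05],[0,0,0,0,0,0,0.05]]'|g; done
```

```text
position: [507.9, -13.6, 76.4]
contact_force: [-3.1, -0.9, 1.7]
position: [508.0, -13.6, 75.9]
contact_force: [-3.6, -0.4, 2.7]
```

Light contact at 76.3, the expected height of the disc's top. Releasing and rising.

```bash
python3 -m pendant '[[0,0,0,0,0,0,0.07],[0,0,0,0,0,0,0.07],[0,0,0,0,0,0,0.07],[0,0,0,0,0,0,0.07],[0,0,0,0,0,0,0.07]]'; python3 -m pendant '[[0,0,-0.005,0,0,0,0.07],[0,0,-0.01,0,0,0,0.07],[0,0,-0.03,0,0,0,0.07],[0,0,-0.04,0,0,0,0.07],[0,0,-0.035,0,0,0,0.07],[0,0,0,0,0,0,0.07],[0,0,0,0,0,0,0.07]]'
python3 -c "
from h import *
save('wrist','wr1')"
python3 -m pendant '[[0.03,0.03,0,0,0,0,0.07],[0,0,0,0,0,0,0.07],[0,0,0,0,0,0,0.07]]'|grep -E "pos|cont"
python3 - <<'E'
from fit import *
save('wrist','wr2')
for z in (53,57,61,65,69): print(z,[fit([f],(507.3,-14,np.radians(-133.4)),z) for f in ("wr1","wr2")])
E
```

```text
clock: 26.1
position: [508.4, -13.4, 75.8]
ee_rot: [-0.395, 0.918, -0.0, 0.0]
contact_force: [0.7, -0.4, 0.5]
gripper_width: 69.8
grasp_force: 0.0
clock: 26.8
position: [508.3, -13.4, 197.4]
ee_rot: [-0.395, 0.919, -0.0, 0.002]
contact_force: [0.1, -0.5, -0.8]
gripper_width: 70.0
grasp_force: 0.0
position: [464.4, -15.0, 195.0]
contact_force: [1.0, 0.2, 0.4]
53 [(array([ 509.51,  -11.01, -130.73]), np.float32(1.28)), (array([ 510.91,  -11.49, -133.07]), np.float32(1.69))]
57 [(array([ 509.07,  -12.87, -131.94]), np.float32(1.08)), (array([ 509.45,  -12.49, -133.03]), np.float32(1.45))]
61 [(array([ 508.11,  -13.67, -132.75]), np.float32(0.73)), (array([ 508.  ,  -13.38, -133.16]), np.float32(1.22))]
65 [(array([ 507.4 ,  -14.28, -133.22]), np.float32(0.5)), (array([ 506.67,  -14.24, -133.38]), np.float32(1.06))]
69 [(array([ 506.72,  -15.01, -133.39]), np.float32(0.6)), (array([ 505.29,  -14.94, -133.16]), np.float32(1.03))]
```

```bash
python3 -c "
from bench import arm
print(arm.job_done())"
```

```text
the job is handed in; nothing more can be done
None
```

I seated the friction disc and then the steel plate, both fully home by touch and camera, with the steel lug opposite the disc's; I handed the job in at about 27 s, and no verdict was shown.

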